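Snug a glued lino block in the studio press

ROBOT

A 6-joint arm with a two-finger parallel gripper is mounted at the origin on the work surface. World frame = base frame: x ahead of the robot, y to its left, z up, the work surface at z = 0. Lengths are in m, angles in rad, forces in N, time in s.
With the tool pointing down it reaches from about 0.35 to 0.775 m from the base axis. Payload 7.3 kg.
Tool frame: the origin (TCP) lies between the finger pads; the fingertips stand 8 mm ahead of it and the grasp point (between the pads) lies 11 mm behind it (r.tcp_to_tips is the distance from the TCP to the fingertips, in m); z points along the fingers, y is the line along which they close (so a half turn about z gives the same grasp; the last joint's range is limited). The gripper opens to 92 mm and grips with 3 to 60 N. Pads are 19 mm wide; open, the fingers measure 130 mm over their backs; the gripper's body (75 mm by 190 mm) begins 47 mm behind the grasp point.
Start: joints at [-1.257, 0.342, 1.524, -0, 1.275, -0.146], TCP at [0.233, -0.47, 0.235] pointing down, gripper open.
Joint ranges: [-2.53, 2.53], [-0.77, 2.02], [0.04, 2.7], [-1, 4.14], [0.28, 2.66], [-3.11, 3.11]. Speed limits (rad/s): [2.57, 2.57, 3.14, 3.14, 3.14, 3.14].

INTERFACE

Orientations are given as a 3x3 rotation matrix whose columns are the frame's x, y, z axes.
In Python, from station import r, capture gives the robot as it stands. The module is installed in compiled form; this text tells all that it offers.
- The arm moves only by the shell command python3 -m crank 'ROWS' [FORCE]. ROWS is a JSON object of lists of equal length, an entry for each row: "linear": the shift along the world's x, y, z in units of 25 mm (1.0 is 25 mm), a list of three; "angular": the turn, a rotation vector about the world's x, y, z in units of 8 degrees (1.0 is 8 degrees), a list of three; "fingers": the opening, from 0 (shut) to 1 (fully open). In form: {"linear": [[dx, dy, dz], ...], "angular": [[ax, ay, az], ...], "fingers": [fingers, ...]}. A call has exactly 8 rows; each row shifts and turns the commanded pose from where the row before left it; what a row does not reach is not made up. A row lasts 1/8 s, in which the tool goes at most 62.5 mm and 10.7 degrees, less where a joint would pass 70% of its speed; a pose out of reach is approached as far as the arm can. A call is refused whole if a number of a shift passes 1 or a number of a turn 1, either way. A call with a gripper value outside its range is refused whole. The fingers move at their own pace and stop on an object; FORCE is the grip in N (left out, the last holds). Time passes only in rows, so rows that do not move let the fingers close, or fill a call up. It gives the time, the measured TCP pose, the force, the opening and the grip force at its end, in the units of the state.
- r.get_obs(): the state, without advancing time (a new reading comes with each control period).
- capture(name): name is "side" or "top"; returns a dict with "frame" (384x512x3 uint8, red, green, blue), "z_map" (384x512 float32, m along the optical axis (not along the pixel's ray), 0 where there is no reading), "intrinsics" (3x3 intrinsics, pixels), "dist" ([k1, k2, p1, p2, k3] as OpenCV has them; the pictures are not rectified), "world_to_cam" (4x4, takes a point from world to camera coordinates). Camera axes: x right, y up, looking along -z (the intrinsics and any distortion apply to the point x, -y, -z); pixel columns grow to the right and rows downward; lengths in m; the calibration is good to about 2 mm. A picture is of the moment at which its call begins.
- r.close_job(): hands the job in; it is judged then, once.
The state is a dict: "time": time; "q": joint angles; "dq": joint speeds; "effort": joint torques, N m; "position": TCP position; "ee_rot": TCP orientation; "contact_force": force on the tool from outside, world axes, zero at the start; "moment": the same for the moment, N m; "grip_width": finger opening in m; "finger_force": force on a finger pad.
Only numpy, scipy, OpenCV 4.12 (cv2) and the standard library are available. Lean on these libraries where they do the work, as an engineer would, in place of code of your own. Each camera call takes 0.05 s, during which the arm holds its last target. There are 200 camera calls.

TASK

Slide the lino-faced wooden block straight in under the press until it is fully home against the back stop, then turn the wing nut clockwise, in short turns between the two columns, until the rubber pad presses the block snugly: firm, but not hard enough to mark the lino. Do not knock the columns or disturb the things beside the press, and leave the nut alone once it is tight.

Things in the scene. Friction and masses are not known exactly. Their poses are not given: they have to be found in the camera images.
- press: Fixed plywood base, 18 mm thick. Origin on the table below the wing nut's axis; x points from the open front to the back, z up; it spans x -140 to 110, y -125 to 125 mm. Two side rails (10 mm high, inner faces at y -42 and 42, x -55 to 65 mm) guide the block; a back stop (face at x = 65 mm, 14 mm high) ends its way.
- frame: Fixed metal frame, origin and axes of press: two columns (18 mm diameter, small collars 32 mm, at x 0, y -95 and 95 mm, 210 mm tall from the table) and a bridge between them (x -17 to 17 mm, underside 72, top 94 mm up). The columns outreach the nut: a wide gripper can swing only some 50 degrees either way from having its long side along x.
- block: Loose wooden block with a grey lino facing, 130 (x) x 80 (y) mm, 20 to 26 mm thick in all (varies, not reported), 0.3 to 0.5 kg. Origin at the centre of its underside, 18 mm above the table on the base. Starts between the rails (2 mm play a side), 25 to 45 mm short of the back stop. Home, its back face touches the stop and its origin is at x = 0 of the press.
- wings (a point): Point on the steel wing nut's axis at mid-height of its wings, 126 mm up. The wings are one upright flat blade along this point's x: 60 mm long, 10 mm thick (y), from 116 to 136 mm above the table; only 34 mm long below that, over a 23 mm round hub that ends 104 mm up. Pinch it across its ends or its thickness. The nut turns in place, not rising or sinking.
- nut (a joint): Turn of the wing nut, rad, 0 at the start, growing clockwise seen from above (tightening), -0.3 to 6. Stays where it is left. Each radian lowers the screw by 4 mm. Turning takes 0.14 N m (dry friction) while the pad is clear of the block, plus 0.004 N m per newton of pad force; the torque felt at rest after equal small steps rises by the same 0.004 N m per newton.
- jar: Bystander: glass jar with metal lid, 60 mm diameter, 85 mm high, beside the press on the -y side. Origin at the centre of its underside.
- mug: Bystander: terracotta cup, 72 mm diameter, 85 mm high, beside the press on the +y side. Origin at the centre of its underside.
- brush: Bystander: brush lying on the table on the +y side of the press. Origin at its underside.
- graver: Bystander: carving tool lying on the table on the -y side of the press, about 160 mm long. Origin at its underside.
- spindle: Steel screw driven straight down by the nut, with a rubber pad of 32 mm diameter at its foot, over the block. Origin on the nut's axis, at table height at the start; the pad's free underside is 47 mm above the origin, 3 to 9 mm above the block's top at the start. The rubber yields about 1 mm per 12 N: after touching, 1 rad of turn adds 48 N. Snug is 8 to 24 N; above 34 N marks the lino.
Not all that is in view belongs to the job. Leave any turquoise look-alike of the block alone.

How it is judged:
On the way, in this order (a step that is already met when the one before it is completed fails the run):
1. the block is home against the back stop with the pad still clear of it (x of block in the frame of press above -0.003 m and contact force between spindle and block below 1 N), for 0.1 s.
2. the pad presses the block with at least 8 N (contact force between spindle and block above 8 N), for 0.3 s.
At the end, for the whole second after the job is handed in: The block is within 3 mm of the back stop and straight to 0.06 rad, the pad presses it with 8 to 24 N, and the nut is still and let go (x of block in the frame of press above -0.003 m and angle between the x axis of block and the x axis of press, either way round below 0.06 rad and contact force between spindle and block between 8 and 24 N and velocity of joint nut between -0.05 and 0.05 rad/s); the robot touches nothing.
It fails at once if the pad marks the lino (more than 34 N on the block) (contact force between spindle and block above 34 N).
It fails at once if the robot knocks the frame (more than 15 N) (contact force between any of the arm, the fingers and frame above 15 N).
It fails at once if the jar, cup, brush or carving tool beside the press is moved by more than 30 mm (distance of any of jar, mug, brush, graver from where it was at the start of the episode above 0.03 m).
It also fails if it takes over 72 s, if anything falls off the work surface, if the arm or the gripper's body presses on something with over 40 N, if the wrist force passes 120 N, or if a joint passes its speed limit or range.

## Working session

There is one attempt and no reset: what is moved stays moved. The work goes in short steps, Python scripts to look and compute and a shell command to move; the robot and the scene stay as the last step left them, time stands still between calls to the robot, and variables do not carry over. Pictures are saved under pics/ and viewed, at most 10 in all, crops included, and the job is handed in when it is done.

```bash
mkdir -p pics; cat > h.py <<'E'
import numpy as np, cv2
from station import r, capture
def cloud(c):
    z=c["z_map"]; K=c["intrinsics"]; h,w=z.shape
    uv=np.stack(np.meshgrid(np.arange(w),np.arange(h)),-1).reshape(-1,1,2).astype(np.float64)
    n=cv2.undistortPoints(uv,K,np.array(c["dist"])).reshape(h,w,2)
    p=np.stack([n[...,0]*z,-n[...,1]*z,-z,np.ones_like(z)],-1)
    P=p@np.linalg.inv(c["world_to_cam"]).T
    P=P[...,:3]; P[z<=0]=np.nan
    return P
def save(c,n): cv2.imwrite(n,c["frame"][...,::-1])
E
python3 - <<'E'
from h import *
for n in("top","side"):
    c=capture(n); save(c,f"pics/{n}0.png"); np.savez(n+"0.npz",**c); print(n,np.linalg.inv(c["world_to_cam"]).round(3).tolist())
o=r.get_obs();print(o)
E
```

```text
top [[0.029, 0.998, -0.049, 0.481], [-0.999, 0.029, 0.017, -0.006], [0.018, 0.048, 0.999, 1.377], [0.0, 0.0, 0.0, 1.0]]
side [[-0.889, 0.253, -0.382, 0.208], [-0.458, -0.532, 0.713, 0.633], [-0.023, 0.808, 0.589, 0.627], [0.0, 0.0, 0.0, 1.0]]
{'time': 0.1, 'q': array([-1.25696186e+00,  3.42639241e-01,  1.52490128e+00,  2.57873692e-05,
        1.27540408e+00, -1.45999162e-01]), 'dq': array([ 0.00031526, -0.00233671, -0.00333942,  0.00177857, -0.00083116,
        0.00165876]), 'effort': array([ 3.30655123e-03, -4.32002592e+01, -2.44696033e+01,  7.19611743e-02,
        5.25205024e-02, -4.83325073e-05]), 'position': array([ 0.23291458, -0.47012259,  0.23412868]), 'ee_rot': array([[ 8.96129729e-01,  4.43792017e-01, -3.93891324e-04],
       [ 4.43792136e-01, -8.96128822e-01,  1.29352915e-03],
       [ 2.21080541e-04, -1.33397580e-03, -9.99999086e-01]]), 'contact_force': array([-0.29268938, -0.46650744,  0.04015388]), 'moment': array([-0.03970457, -0.01413786, -0.05023002]), 'finger_force': 0.0, 'grip_width': 0.09187595083889197}
```

View pics/top0.png

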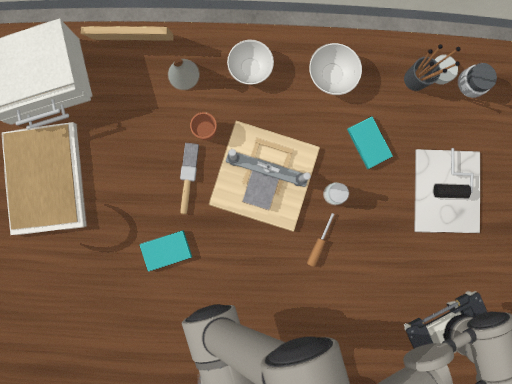

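View pics/side0.png

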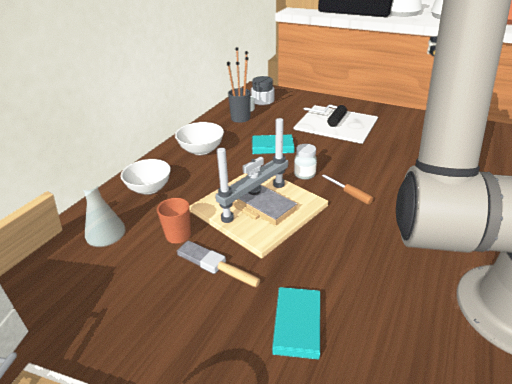

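The top view shows the press near (265,175), with columns at (233,156) and (304,178). The block's grey face is at (262,190), with its open front towards the robot. The mug is at (203,125), the jar at (336,193), the brush at (188,178) and the graver at (321,240). The side view shows the same layout, with the wing nut at (253,165).

```bash
cat > fit.py <<'E'
from h import *
A=[cloud(np.load(n+"0.npz")) for n in("top","side")]
I=[np.load(n+"0.npz")["frame"] for n in("top","side")]
c0=A[0][175,265]; print("c0",c0)
for n,P in zip(("top","side"),A):
    with np.errstate(all="ignore"):
        near=np.hypot(P[...,0]-c0[0],P[...,1]-c0[1])<0.2
        z=P[...,2]
        base=P[near&(abs(z-.018)<.006)]
        rect=cv2.minAreaRect(base[:,:2].astype(np.float32)); print(n,"base",len(base),np.median(base[:,2]).round(4),rect)
        br=P[near&(z>.085)&(z<.1)]; 
        m=br[:,:2].mean(0); u,s,v=np.linalg.svd(br[:,:2]-m,full_matrices=False); print(" bridge",len(br),np.median(br[:,2]),m,v[0],np.degrees(np.arctan2(v[0,1],v[0,0])))
        col=P[near&(z>.195)&(z<.22)]; 
        if len(col)>3:
            _,l,c=cv2.kmeans(col[:,:2].astype(np.float32),2,None,(3,50,1e-6),5,cv2.KMEANS_PP_CENTERS); print(" cols",len(col),c,col[:,2].max())
        w=P[near&(z>.112)&(z<.142)&(np.hypot(P[...,0]-m[0],P[...,1]-m[1])<.05)]
        if len(w)>5:
            mw=w[:,:2].mean(0); u,s,v=np.linalg.svd(w[:,:2]-mw,full_matrices=False); print(" wings",len(w),w[:,2].max(),mw,np.degrees(np.arctan2(v[0,1],v[0,0])),cv2.minAreaRect(w[:,:2].astype(np.float32)))
cv2.imwrite("pics/c.png",np.hstack([cv2.resize(I[0][115:235,205:325,::-1],(400,400),interpolation=cv2.INTER_CUBIC),cv2.resize(I[1][115:255,185:335,::-1],(400,400),interpolation=cv2.INTER_CUBIC)]))
E
python3 fit.py
```

```text
c0 [ 0.5765761  -0.06026539  0.04561435]
top base 5136 0.0181 ((0.5796777606010437, -0.05770847201347351), (0.3919518291950226, 0.25098535418510437), 73.89080810546875)
 bridge 797 0.093311946258263 [ 0.588758   -0.07594735] [0.3110243  0.95040196] 71.87902974763949
 cols 91 [[ 0.61840105  0.02742902]
 [ 0.5666267  -0.15476426]] 0.21706019029242007
 wings 102 0.14186172559897403 [ 0.59227997 -0.06386542] 70.94785944118219 ((0.5928138494491577, -0.06401336193084717), (0.05933009088039398, 0.010922528803348541), 70.15478515625)
side base 3738 0.0175 ((0.5765978097915649, -0.06092670559883118), (0.39634671807289124, 0.2521059811115265), 74.51499938964844)
 bridge 757 0.09300703053838666 [ 0.58804502 -0.0533843 ] [0.29262554 0.95622711] 72.98479094879012
 cols 129 [[ 0.56415665 -0.14910732]
 [ 0.6150371   0.03338555]] 0.2109737491420794
 wings 217 0.1405785816166017 [ 0.58986914 -0.05765357] 69.8509351848638 ((0.5912708640098572, -0.060770183801651), (0.06089888885617256, 0.01277786586433649), 69.58515930175781)
```

View pics/c.png

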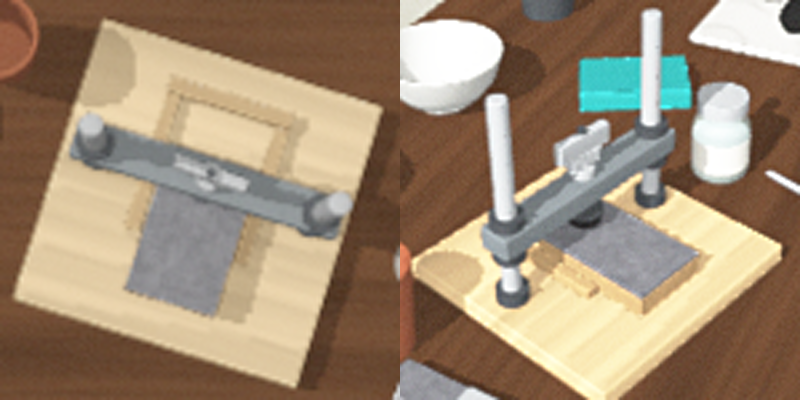

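The crops agree with the fit. The press centre is near (0.592, -0.063) with a yaw of about -15.8°, and the wing blade lies almost along the bridge (4° off). I'm measuring the block while starting the approach to its front.

```bash
cat > blk.py <<'E'
from h import *
O=np.array([.592,-.063]); a=np.radians(-15.8); R=np.array([[np.cos(a),-np.sin(a)],[np.sin(a),np.cos(a)]])
def block(c):
    P=cloud(c); q=(P[...,:2]-O)@R; f=c["frame"].astype(int); sat=f.max(-1)-f.min(-1)
    with np.errstate(all="ignore"): m=(P[...,2]>.034)&(P[...,2]<.05)&(sat<30)&(abs(q[...,1])<.06)&(q[...,0]<-.02)&(q[...,0]>-.15)
    m=cv2.erode(m.astype(np.uint8),np.ones((2,2)))>0
    b=q[m]; print("block z %.4f n %d front x"%(np.median(P[m][:,2]),len(b)),np.percentile(b[:,0],[1,5]).round(4),"y",np.percentile(b[:,1],[2,50,98]).round(4))
if __name__=="__main__":
    for n in("top","side"): block(np.load(n+"0.npz"))
E
python3 blk.py
python3 -m crank '{"linear":[[0.52,0.98,0],[0.52,0.98,0],[0.52,0.98,0],[0.52,0.98,0],[0.52,0.98,0],[0.52,0.98,0],[0.52,0.98,0],[0.52,0.98,0]],"angular":[[0,0,-0.66],[0,0,-0.66],[0,0,-0.66],[0,0,-0.66],[0,0,-0.66],[0,0,-0.66],[0,0,-0.66],[0,0,-0.66]],"fingers":[0.4,0.4,0.4,0.4,0.4,0.4,0.4,0.4]}' 30
python3 -m crank '{"linear":[[0.52,0.98,0],[0.52,0.98,0],[0.52,0.98,0],[0.52,0.98,0],[0.52,0.98,0],[0.52,0.98,0],[0.52,0.98,0],[0.52,0.98,0]],"angular":[[0,0,0],[0,0,0],[0,0,0],[0,0,0],[0,0,0],[0,0,0],[0,0,0],[0,0,0]],"fingers":[0.4,0.4,0.4,0.4,0.4,0.4,0.4,0.4]}'
```

```text
block z 0.0415 n 756 front x [-0.1014 -0.0983] y [-0.0386 -0.0035  0.0326]
block z 0.0408 n 639 front x [-0.1048 -0.103 ] y [-0.0321  0.0039  0.0384]
time: 1.1
position: [0.3372, -0.2735, 0.2345]
ee_rot: [[0.961, -0.277, -0.0], [-0.277, -0.961, 0.0], [-0.001, -0.0, -1.0]]
contact_force: [1.3, 0.0, 0.2]
grip_width: 0.0367
finger_force: 0.0
time: 2.1
position: [0.4412, -0.0776, 0.2345]
ee_rot: [[0.962, -0.274, -0.001], [-0.274, -0.962, 0.0], [-0.001, 0.0, -1.0]]
contact_force: [-0.1, -0.1, 0.2]
grip_width: 0.0368
finger_force: 0.0
```

```bash
python3 -m crank '{"linear":[[0.52,1,0],[0.52,1,0],[0,0,-1],[0,0,-1],[0,0,-1],[0,0,-1],[0,0,-1],[0,0,-1]],"angular":[[0,0,0],[0,0,0],[0,0,0],[0,0,0],[0,0,0],[0,0,0],[0,0,0],[0,0,0]],"fingers":[0.4,0.4,0.4,0.4,0.4,0.4,0.4,0.4]}'
python3 -m crank '{"linear":[[0,0,-0.8],[0,0,-0.8],[0,0,-0.4],[0,0,0],[0.2,-0.057,0],[0.2,-0.057,0],[0.2,-0.057,0],[0,0,0]],"angular":[[0,0,0],[0,0,0],[0,0,0],[0,0,0],[0,0,0],[0,0,0],[0,0,0],[0,0,0]],"fingers":[0.4,0.4,0.4,0.4,0.4,0.4,0.4,0.4]}'
python3 - <<'E'
from h import *
for n in("top","side"): c=capture(n); save(c,f"pics/{n}1.png")
a=cv2.imread("pics/top1.png")[100:250,190:340];b=cv2.imread("pics/side1.png")[115:265,185:335]
cv2.imwrite("pics/d.png",np.hstack([cv2.resize(a,(400,400)),cv2.resize(b,(400,400))]))
E
```

```text
time: 3.1
position: [0.4667, -0.0284, 0.0837]
ee_rot: [[0.962, -0.274, -0.001], [-0.274, -0.962, 0.0], [-0.001, 0.0, -1.0]]
contact_force: [-0.5, 0.0, 0.2]
grip_width: 0.0365
finger_force: 0.0
time: 4.1
position: [0.4824, -0.0329, 0.0349]
ee_rot: [[0.962, -0.274, 0.001], [-0.274, -0.962, -0.0], [0.001, 0.0, -1.0]]
contact_force: [-0.1, 0.3, -0.4]
grip_width: 0.0367
finger_force: 0.0
```

View pics/d.png

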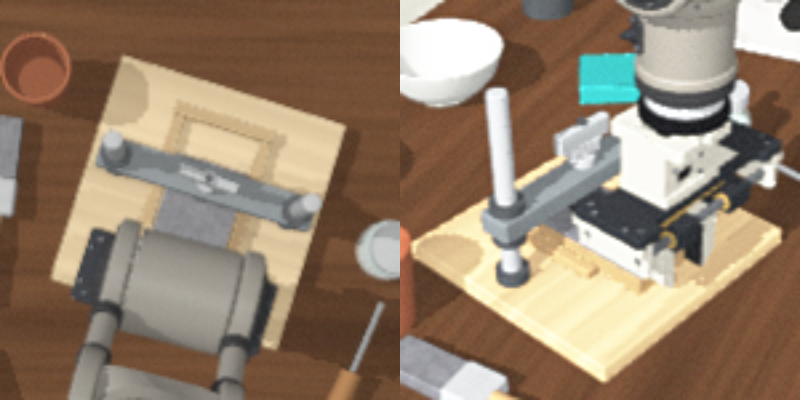

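The fingers stand just in front of the block's front face, and both columns are clear. Pushing now.

```bash
python3 -m crank '{"linear":[[0.2,-0.057,0],[0.2,-0.057,0],[0.2,-0.057,0],[0.2,-0.057,0],[0.2,-0.057,0],[0.2,-0.057,0],[0,0,0],[0,0,0]],"angular":[[0,0,0],[0,0,0],[0,0,0],[0,0,0],[0,0,0],[0,0,0],[0,0,0],[0,0,0]],"fingers":[0.4,0.4,0.4,0.4,0.4,0.4,0.4,0.4]}'
python3 -m crank '{"linear":[[0.08,-0.023,0],[0.08,-0.023,0],[0.08,-0.023,0],[0,0,0],[0,0,0],[0,0,0],[0,0,0],[0,0,0]],"angular":[[0,0,0],[0,0,0],[0,0,0],[0,0,0],[0,0,0],[0,0,0],[0,0,0],[0,0,0]],"fingers":[0.4,0.4,0.4,0.4,0.4,0.4,0.4,0.4]}'
```

```text
time: 5.2
position: [0.5125, -0.0414, 0.0349]
ee_rot: [[0.962, -0.274, 0.001], [-0.274, -0.962, -0.0], [0.001, 0.0, -1.0]]
contact_force: [-0.5, 0.3, 0.3]
grip_width: 0.0369
finger_force: 0.0
time: 6.2
position: [0.5182, -0.0431, 0.0347]
ee_rot: [[0.962, -0.274, 0.0], [-0.274, -0.962, -0.0], [0.0, 0.0, -1.0]]
contact_force: [-0.7, 0.4, -0.1]
grip_width: 0.0364
finger_force: 0.3
```

```bash
python3 -m crank '{"linear":[[0.06,-0.017,0],[0.06,-0.017,0],[0,0,0],[0,0,0],[0,0,0],[0,0,0],[0,0,0],[0,0,0]],"angular":[[0,0,0],[0,0,0],[0,0,0],[0,0,0],[0,0,0],[0,0,0],[0,0,0],[0,0,0]],"fingers":[0.4,0.4,0.4,0.4,0.4,0.4,0.4,0.4]}'
python3 - <<'E'
from h import *
for n in("top","side"): c=capture(n); save(c,f"pics/{n}2.png")
a=cv2.imread("pics/top2.png")[100:250,190:340];b=cv2.imread("pics/side2.png")[150:270,200:320]
cv2.imwrite("pics/e.png",np.hstack([cv2.resize(a,(400,400)),cv2.resize(b,(400,400))]))
E
```

```text
time: 7.2
position: [0.5191, -0.0434, 0.0346]
ee_rot: [[0.962, -0.274, -0.004], [-0.274, -0.962, 0.001], [-0.004, 0.0, -1.0]]
contact_force: [-7.0, 2.2, 5.9]
grip_width: 0.0368
finger_force: 4.1
```

View pics/e.png

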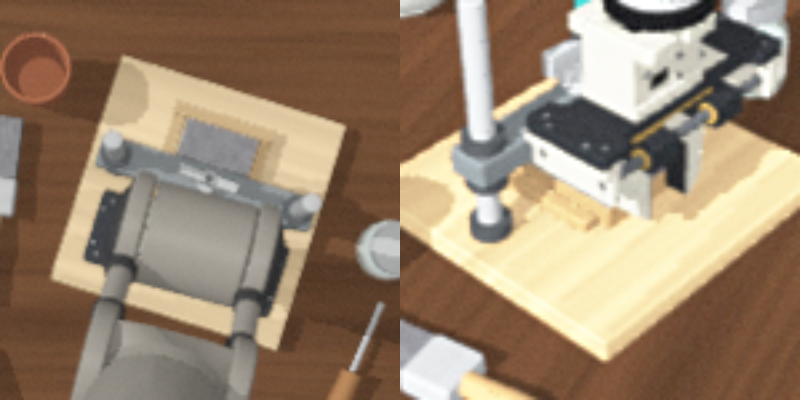

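The lino now fills up to the back stop, and the force rises without further motion, so the block is home. Next I back off, raise the tool and turn it for the nut.

```bash
python3 -m crank '{"linear":[[0.04,-0.011,0],[0,0,0],[-0.5,0.14,0],[-0.5,0.14,0],[-0.5,0.14,0],[-0.5,0.14,0],[0,0,1],[0,0,1]],"angular":[[0,0,0],[0,0,0],[0,0,0],[0,0,0],[0,0,0],[0,0,0],[0,0,0],[0,0,0]],"fingers":[0.4,0.4,0.4,0.4,0.4,0.4,0.4,0.4]}'
python3 -m crank '{"linear":[[0,0,1],[0,0,1],[0,0,1],[0,0,1],[0,0,1],[0,0,1],[0,0,0],[0,0,0]],"angular":[[0,0,1],[0,0,1],[0,0,1],[0,0,1],[0,0,1],[0,0,1],[0,0,1],[0,0,1]],"fingers":[0.4,0.4,0.4,0.4,0.4,0.4,0.4,0.4]}'
python3 - <<'E'
from h import *
import blk
for n in("top","side"): c=capture(n); blk.block(c); np.savez(n+"3.npz",**c)
E
```

```text
time: 8.3
position: [0.4712, -0.03, 0.0852]
ee_rot: [[0.962, -0.274, -0.001], [-0.274, -0.962, 0.0], [-0.001, 0.0, -1.0]]
contact_force: [-0.8, -0.9, -0.5]
grip_width: 0.0364
finger_force: 0.0
time: 9.3
position: [0.4716, -0.03, 0.235]
ee_rot: [[0.664, 0.747, 0.001], [0.747, -0.664, -0.0], [0.0, 0.001, -1.0]]
contact_force: [-0.0, 0.6, -0.1]
grip_width: 0.037
finger_force: 0.0
block z 0.0416 n 191 front x [-0.0573 -0.055 ] y [-0.0354  0.0135  0.033 ]
block z 0.0408 n 314 front x [-0.0646 -0.0636] y [-0.0324  0.0039  0.039 ]
```

```bash
python3 -m crank '{"linear":[[0.96,-0.264,0],[0.96,-0.264,0],[0.96,-0.264,0],[0.96,-0.264,0],[0.976,-0.264,0],[0,0,-1],[0,0,-0.4],[0,0,0]],"angular":[[0,0,0.9],[0,0,0.9],[0,0,0.9],[0,0,0],[0,0,0],[0,0,0],[0,0,0],[0,0,0]],"fingers":[0.4,0.4,0.4,0.4,0.4,0.4,0.4,0.4]}'
python3 - <<'E'
from h import *
for n in("top","side"): c=capture(n); save(c,f"pics/{n}4.png")
a=cv2.imread("pics/top4.png")[100:250,190:340];b=cv2.imread("pics/side4.png")[115:235,200:320]
cv2.imwrite("pics/f.png",np.hstack([cv2.resize(a,(400,400)),cv2.resize(b,(400,400))]))
E
```

```text
time: 10.4
position: [0.5917, -0.063, 0.1991]
ee_rot: [[0.348, 0.937, -0.002], [0.937, -0.348, 0.0], [-0.0, -0.002, -1.0]]
contact_force: [0.0, -0.2, 0.7]
grip_width: 0.0367
finger_force: 0.0
```

View pics/f.png

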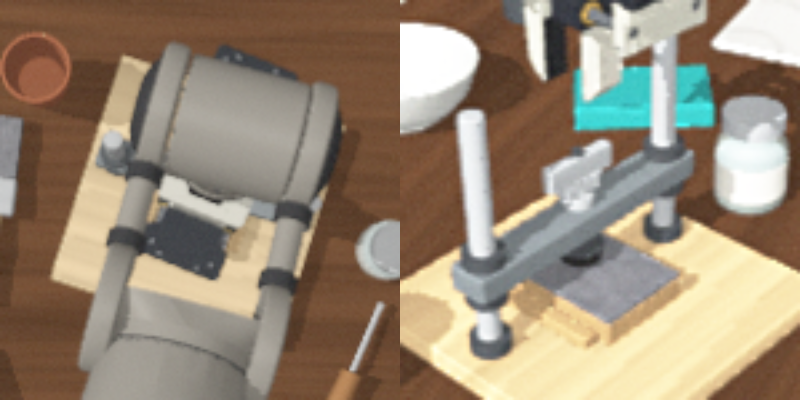

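The fingers sit above and astride the wing blade, and both columns are clear. Descending and pinching gently.

```bash
python3 -m crank '{"linear":[[0,0,-0.8],[0,0,-0.8],[0,0,-0.6],[0,0,-0.6],[0,0,-0.48],[0,0,0],[0,0,0],[0,0,0]],"angular":[[0,0,0],[0,0,0],[0,0,0],[0,0,0],[0,0,0],[0,0,0],[0,0,0],[0,0,0]],"fingers":[0.4,0.4,0.4,0.4,0.4,0.3,0.2,0.2]}' 10
python3 -m crank '{"linear":[[0,0,0],[0,0,0],[0,0,0],[0,0,0],[0,0,0],[0,0,0],[0,0,0],[0,0,0]],"angular":[[0,0,0],[0,0,0],[0,0,0],[0,0,0],[0,0,0],[0,0,0],[0,0,0],[0,0,0]],"fingers":[0.15,0.1,0.05,0.0,0,0,0,0]}' 10
python3 -c "
from station import r;o=r.get_obs();print(o['moment'],o['contact_force'],o['position'])"
```

```text
time: 11.5
position: [0.5928, -0.0632, 0.1184]
ee_rot: [[0.347, 0.938, 0.001], [0.938, -0.347, -0.0], [0.0, 0.001, -1.0]]
contact_force: [0.3, -0.3, -0.1]
grip_width: 0.0189
finger_force: 0.0
time: 12.5
position: [0.5924, -0.0631, 0.1179]
ee_rot: [[0.347, 0.938, 0.0], [0.938, -0.347, -0.0], [0.0, 0.0, -1.0]]
contact_force: [-1.2, 1.3, 4.9]
grip_width: 0.01
finger_force: 10.0
[0.12108951 0.2788892  0.16234403] [-1.2429435   1.30532158  4.90756343] [ 0.59243416 -0.06313587  0.11794068]
```

```bash
cat > s.py <<'E'
from h import *
o=r.get_obs(); y=o['ee_rot'][:,1]; yaw=np.degrees(np.arctan2(y[1],y[0])); print("t%.2f rel yaw %.2f"%(o['time'],(yaw+15.8+90)%180-90),"M",o['moment'].round(3),"F",o['contact_force'].round(2),"tau6 %.3f"%o['effort'][5],"w %.4f"%o['grip_width'],o['position'].round(4))
E
python3 -m crank '{"linear":[[0,0,0],[0,0,0],[0,0,0],[0,0,0],[0,0,0],[0,0,0],[0,0,0],[0,0,0]],"angular":[[0,0,0],[0,0,0],[0,0,-0.4],[0,0,-0.4],[0,0,-0.4],[0,0,-0.4],[0,0,0],[0,0,0]],"fingers":[0,0,0,0,0,0,0,0]}' 25 >/dev/null; python3 s.py
python3 -m crank '{"linear":[[0,0,0],[0,0,0],[0,0,0],[0,0,0],[0,0,0],[0,0,0],[0,0,0],[0,0,0]],"angular":[[0,0,-0.5],[0,0,-0.5],[0,0,-0.5],[0,0,-0.5],[0,0,-0.5],[0,0,-0.5],[0,0,0],[0,0,0]],"fingers":[0,0,0,0,0,0,0,0]}' >/dev/null; python3 s.py
python3 -m crank '{"linear":[[0,0,0],[0,0,0],[0,0,0],[0,0,0],[0,0,0],[0,0,0],[0,0,0],[0,0,0]],"angular":[[0,0,-0.4],[0,0,-0.2],[0,0,0],[0,0,0],[0,0,0],[0,0,0],[0,0,0],[0,0,0]],"fingers":[0,0,0,0,0,0,0,0]}' >/dev/null; python3 s.py
```

```text
t13.50 rel yaw -17.31 M [ 0.146  0.359 -0.038] F [-2.2   0.32  6.44] tau6 -0.026 w 0.0097 [ 0.5923 -0.0631  0.118 ]
t14.50 rel yaw -41.32 M [ 0.198  0.464 -0.074] F [-4.22  1.3   5.4 ] tau6 -0.075 w 0.0098 [ 0.5922 -0.063   0.118 ]
t15.50 rel yaw -46.10 M [0.254 0.504 0.067] F [-1.93  1.52  5.81] tau6 0.061 w 0.0101 [ 0.5922 -0.0629  0.118 ]
```

```bash
python3 -m crank '{"linear":[[0,0,0],[0,0,0],[0,0,0],[0,0,0.7],[0,0,0.7],[0,0,0.7],[0,0,0],[0,0,0]],"angular":[[0,0,0],[0,0,0],[0,0,0],[0,0,0],[0,0,0],[0,0,0],[0,0,1],[0,0,1]],"fingers":[0.3,0.3,0.3,0.4,0.6,0.8,1,1]}'
python3 -m crank '{"linear":[[0,0,0],[0,0,0],[0,0,0],[0,0,0],[0,0,0],[0,0,0],[0,0,0],[0,0,0]],"angular":[[0,0,1],[0,0,1],[0,0,1],[0,0,1],[0,0,1],[0,0,1],[0,0,1],[0,0,1]],"fingers":[1,1,1,1,1,1,1,1]}' >/dev/null; python3 s.py
python3 - <<'E'
from h import *
for n in("top","side"): c=capture(n); save(c,f"pics/{n}5.png"); np.savez(n+"5.npz",**c)
P=cloud(c); z=P[...,2]
with np.errstate(all="ignore"): m=(z>.112)&(z<.142)&(np.hypot(P[...,0]-.592,P[...,1]+.063)<.045)
w=P[m][:,:2]; mw=w.mean(0); v=np.linalg.svd(w-mw,full_matrices=False)[2][0]; print(len(w),mw,"blade rel",np.degrees(np.arctan2(v[1],v[0]))+15.8,cv2.minAreaRect(w.astype(np.float32)))
b=cv2.imread("pics/side5.png")[115:235,200:320]
cv2.imwrite("pics/g.png",cv2.resize(b,(480,480)))
E
```

```text
time: 16.5
position: [0.5925, -0.0632, 0.1704]
ee_rot: [[0.715, 0.699, 0.0], [0.699, -0.715, -0.0], [0.0, 0.0, -1.0]]
contact_force: [0.5, -0.4, -0.8]
grip_width: 0.072
finger_force: 0.0
t17.50 rel yaw 34.16 M [ 0.077 -0.099  0.017] F [ 0.3  -0.23 -0.35] tau6 1.482 w 0.0918 [ 0.5924 -0.0632  0.1701]
245 [ 0.59014737 -0.05868808] blade rel -135.34982184634472 ((0.5914978981018066, -0.06051313504576683), (0.05821506306529045, 0.013489557430148125), 31.17703628540039)
```

View pics/g.png

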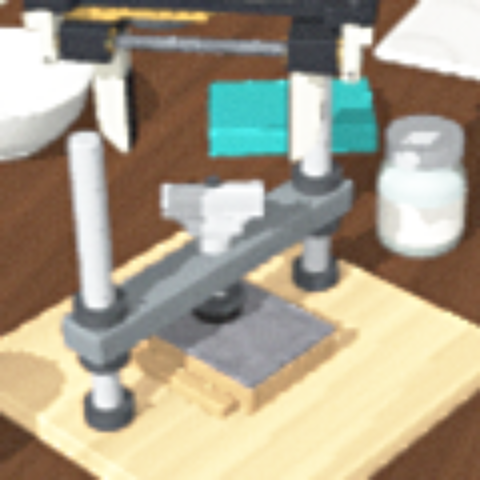

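The nut followed: the blade is now at about +44° to the press, and the pad is still clear of the block. Next I take an end grip.

```bash
python3 -m crank '{"linear":[[0,0,0],[0,0,0],[0,0,-0.6],[0,0,-0.6],[0,0,-0.5],[0,0,-0.4],[0,0,0],[0,0,0]],"angular":[[0,0,0.7],[0,0,0.54],[0,0,0],[0,0,0],[0,0,0],[0,0,0],[0,0,0],[0,0,0]],"fingers":[1,1,1,1,1,1,0.8,0.72]}' >/dev/null;python3 s.py
python3 -m crank '{"linear":[[0,0,0],[0,0,0],[0,0,0],[0,0,0],[0,0,0],[0,0,0],[0,0,0],[0,0,0]],"angular":[[0,0,0],[0,0,0],[0,0,0],[0,0,0],[0,0,0],[0,0,0],[0,0,0],[0,0,0]],"fingers":[0.65,0.6,0.55,0.5,0.4,0.4,0.4,0.4]}' 25; python3 s.py
```

```text
t18.60 rel yaw 43.81 M [ 0.024 -0.139 -0.017] F [ 0.1  -0.15 -0.19] tau6 0.004 w 0.0764 [ 0.5927 -0.0632  0.1181]
time: 19.6
position: [0.5927, -0.0632, 0.1182]
ee_rot: [[-0.47, 0.883, 0.001], [0.883, 0.47, -0.0], [-0.001, 0.001, -1.0]]
contact_force: [0.3, 0.2, 5.2]
grip_width: 0.0597
finger_force: 25.0
t19.60 rel yaw 43.82 M [ 0.139 -0.217  0.009] F [0.3  0.2  5.22] tau6 0.001 w 0.0597 [ 0.5927 -0.0632  0.1182]
```

```bash
for i in 1 2 3 ; do python3 -m crank '{"linear":[[0,0,0],[0,0,0],[0,0,0],[0,0,0],[0,0,0],[0,0,0],[0,0,0],[0,0,0]],"angular":[[0,0,-0.5],[0,0,0],[0,0,0],[0,0,0],[0,0,-0.5],[0,0,0],[0,0,0],[0,0,0]],"fingers":[0.4,0.4,0.4,0.4,0.4,0.4,0.4,0.4]}' 40 >/dev/null; python3 s.py; done
```

```text
t20.60 rel yaw 35.80 M [ 0.109 -0.172 -0.073] F [-0.46  0.28  5.19] tau6 -0.148 w 0.0598 [ 0.5927 -0.0632  0.1182]
t21.60 rel yaw 27.80 M [ 0.097 -0.134 -0.139] F [-0.05 -0.24  6.31] tau6 -0.148 w 0.0598 [ 0.5926 -0.0632  0.1182]
t22.60 rel yaw 19.80 M [ 0.08  -0.059 -0.143] F [-0.24  0.47  4.97] tau6 -0.148 w 0.0595 [ 0.5926 -0.0632  0.1182]
```

The wrist torque gives a clean baseline of 0.148 N m, so 16 N of pad force should read about 0.21.

```bash
for i in 1 2 ; do python3 -m crank '{"linear":[[0,0,0],[0,0,0],[0,0,0],[0,0,0],[0,0,0],[0,0,0],[0,0,0],[0,0,0]],"angular":[[0,0,-0.5],[0,0,0],[0,0,0],[0,0,0],[0,0,-0.5],[0,0,0],[0,0,0],[0,0,0]],"fingers":[0.4,0.4,0.4,0.4,0.4,0.4,0.4,0.4]}' 40 >/dev/null; python3 s.py; done
```

```text
t23.60 rel yaw 11.81 M [ 0.081 -0.083 -0.165] F [-1.15  0.84  6.27] tau6 -0.147 w 0.0595 [ 0.5925 -0.0632  0.1182]
t24.60 rel yaw 3.80 M [ 0.06  -0.015 -0.119] F [-0.05  0.04  6.64] tau6 -0.147 w 0.0595 [ 0.5924 -0.0632  0.1182]
```

```bash
for i in 1 2 ; do python3 -m crank '{"linear":[[0,0,0],[0,0,0],[0,0,0],[0,0,0],[0,0,0],[0,0,0],[0,0,0],[0,0,0]],"angular":[[0,0,-0.5],[0,0,0],[0,0,0],[0,0,0],[0,0,-0.5],[0,0,0],[0,0,0],[0,0,0]],"fingers":[0.4,0.4,0.4,0.4,0.4,0.4,0.4,0.4]}' 40 >/dev/null; python3 s.py; done
```

```text
t25.60 rel yaw -4.19 M [ 0.042  0.028 -0.162] F [-0.58  0.22  6.71] tau6 -0.132 w 0.0597 [ 0.5924 -0.0632  0.1182]
t26.60 rel yaw -12.19 M [ 0.06   0.04  -0.093] F [-1.33  1.49  6.95] tau6 -0.107 w 0.0598 [ 0.5923 -0.0632  0.1182]
```

The torque has risen by 0.040, which is about 10 N, and the slope is about 6.5 N per call. Contact came at about 1.49 rad, which agrees with the measured gap. One more pair of steps should give about 16 N.

```bash
python3 -m crank '{"linear":[[0,0,0],[0,0,0],[0,0,0],[0,0,0],[0,0,0],[0,0,0],[0,0,0],[0,0,0]],"angular":[[0,0,-0.5],[0,0,0],[0,0,0],[0,0,0],[0,0,-0.45],[0,0,0],[0,0,0],[0,0,0]],"fingers":[0.4,0.4,0.4,0.4,0.4,0.4,0.4,0.4]}' 40 >/dev/null; python3 s.py
```

```text
t27.60 rel yaw -19.78 M [-0.012  0.078 -0.131] F [-1.13  0.17  6.12] tau6 -0.083 w 0.0593 [ 0.5923 -0.0631  0.1182]
```

```bash
python3 -m crank '{"linear":[[0,0,0],[0,0,0],[0,0,0],[0,0,0],[0,0,0.5],[0,0,0.8],[0,0,1],[0,0,1]],"angular":[[0,0,0],[0,0,0],[0,0,0],[0,0,0],[0,0,0],[0,0,0],[0,0,0],[0,0,0]],"fingers":[0.7,0.8,0.9,0.95,0.95,0.95,0.95,0.95]}'
python3 -m crank '{"linear":[[0,0,0.8],[0,0,0.5],[0,0,0],[0,0,0],[0,0,0],[0,0,0],[0,0,0],[0,0,0]],"angular":[[0,0,0],[0,0,0],[0,0,0],[0,0,0],[0,0,0],[0,0,0],[0,0,0],[0,0,0]],"fingers":[0.95,0.95,0.95,0.95,0.95,0.95,0.95,0.95]}' >/dev/null; python3 s.py
python3 - <<'E'
from h import *
import blk
c=capture("side"); save(c,"pics/side6.png"); blk.block(c)
P=cloud(c); z=P[...,2]
with np.errstate(all="ignore"): m=(z>.112)&(z<.142)&(np.hypot(P[...,0]-.592,P[...,1]+.063)<.045)
w=P[m][:,:2]; v=np.linalg.svd(w-w.mean(0),full_matrices=False)[2][0]; print("blade rel",np.degrees(np.arctan2(v[1],v[0]))+15.8)
cv2.imwrite("pics/i.png",cv2.resize(cv2.imread("pics/side6.png")[115:265,150:350],(800,600)))
E
```

```text
time: 28.6
position: [0.5925, -0.0632, 0.202]
ee_rot: [[0.582, 0.813, 0.001], [0.813, -0.582, -0.0], [0.0, 0.001, -1.0]]
contact_force: [0.1, 0.1, -0.4]
grip_width: 0.087
finger_force: 0.0
t29.60 rel yaw -19.77 M [-0.007  0.006  0.007] F [ 0.48 -0.59 -0.21] tau6 -0.000 w 0.0872 [ 0.5924 -0.0632  0.2326]
block z 0.0406 n 313 front x [-0.0651 -0.0636] y [-0.0324  0.005   0.0387]
blade rel 162.25546826839133
```

View pics/i.png

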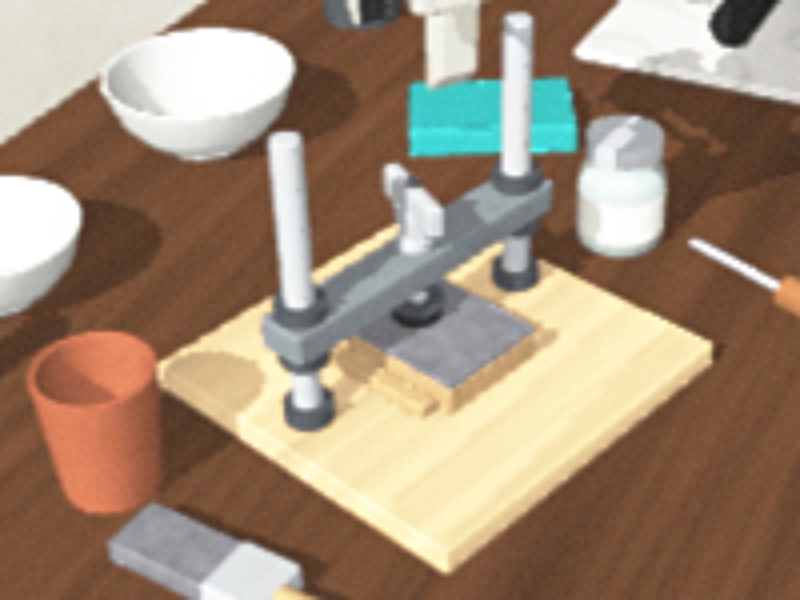

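The blade is at -18°, as commanded. The pad sits on the block, the block is home, the bystanders haven't moved and the gripper is clear above. Handing in.

```bash
python3 -c "
from station import r; print(r.close_job())"
```

```text
the job is handed in; nothing more can be done
None
```

The block is home against the back stop, the pad presses it with about 16 N (estimated from wrist torque), and the nut is released with the arm clear; I handed the job in at about 30 s, but no verdict was returned.

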